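Clamp the reagent jar in the bench mixer's chuck

TASK

Get the short wide-bodied reagent jar ready for mixing: swing the mixer's sleeve lever round until its three jaws are fully open, stand the jar upright on the chuck floor between them and let go, then swing the lever the other way until the jaws are tight on the jar and hold it by themselves. Leave all the other things on the bench where they stand.

Things in the scene. Friction and masses are not known exactly. Their poses are not given: they have to be found in the camera images.
- sleeve (a joint): Angle of the mixer's steel chuck sleeve, rad: 0 = jaws fully open (end stop), growing clockwise seen from above as the jaws close, to 1.5 (end stop). The jaws meet the jar at about 1.0. The lever post takes about 5 N to move slowly, 8 N at 0.1 m/s; once the jaws meet the jar it turns hardly further: a last push of 10 to 25 N clamps the jar, and it stays clamped when let go.
- lever_top (a point): Top centre of the black upright post (18 mm diameter, 53 to 133 mm above the bench) at the end of the sleeve's lever, 125 mm from the chuck axis. A radial steel bar, 14 mm thick, 55 to 69 mm above the bench, joins it to the sleeve; above the bar it is free on all sides. It turns with the sleeve in a level circle; push its upper 30 mm sideways with the fingertips.
- chuck_floor (a point): Centre of the flat chuck floor (120 mm diameter), on the chuck axis, 82 mm above the bench, z up. Mixer, fixed: white housing 170 x 170 x 45 mm, on it the ribbed steel sleeve, 156 mm diameter, 49 to 75 mm above the bench. The lever points -0.85 rad minus the sleeve angle from this point's x (anticlockwise positive).
- jar: The reagent jar to clamp, loose: white round body of 56 mm diameter up to 72 mm, black round cap of 42 mm diameter from 78 to 105 mm; 0.15 to 0.3 kg. Shorter and wider than the slim bottle; taller than the canister, with a tall cap narrower than its body. Origin at the centre of its underside, z up.
- jaw0: One of three steel jaws (120 degrees apart, 20 mm wide, 83 to 128 mm above the bench) that move together: face 40 mm - 12 mm/rad x sleeve angle from the axis, the jaw reaches 30 mm outwards from its face. Its x points outwards, 60 degrees anticlockwise from chuck_floor's x. Origin on the axis with the sleeve at 0, moving inwards past it as it closes.
- jaw1: Second jaw, like jaw0, 180 degrees from the chuck floor's x. The jaw faces are smooth (friction about 0.15): as they close they slide a jar standing off-centre to the axis.
- jaw2: Third jaw, like jaw0, 300 degrees from the chuck floor's x.
- slim_bottle: Bystander: slim white bottle with a black cap, 42 mm diameter, 148 mm tall. Origin under its centre.
- canister: Bystander: squat white canister with a wide flat black lid, 68 mm diameter, 64 mm tall. Origin under its centre.
- beaker: Bystander: open glass beaker, 72 mm diameter, 85 mm tall. Origin under its centre.
- specimen_pot: Bystander: clear lidded pot, 60 mm diameter, 70 mm tall. Origin under its centre.
- strip_box: Bystander: flat cardboard box, 70 x 130 x 35 mm. Origin under its centre.
There are look-alikes about, which are no part of the job. Leave any red look-alike of the jar alone.

How it is judged:
By the outcome, as a careful person would: the job done as asked, in the order asked, and still so for the second after the job is handed in, with the robot touching nothing.
It also fails if it takes over 69 s, if anything falls off the work surface, if the arm or the gripper's body presses on something with over 40 N, if the wrist force passes 120 N, or if a joint passes its speed limit or range.

ROBOT

A 6-joint arm with a two-finger parallel gripper is mounted at the origin on the work surface. World frame = base frame: x ahead of the robot, y to its left, z up, the work surface at z = 0. Lengths are in m, angles in rad, forces in N, time in s.
With the tool pointing down it reaches from about 0.35 to 0.775 m from the base axis. Payload 5.5 kg.
Tool frame: the origin (TCP) lies at the very end of the fingers, on their centre line; the grasp point (between the pads) lies 19 mm behind it; z points along the fingers, y is the direction in which the jaws open and shut (so a half turn about z gives the same grasp; the last joint's range is limited). The gripper opens to 85 mm and grips with 20 to 120 N. Pads are 22 mm wide; open, the fingers measure 114 mm over their backs; the gripper's body (76 mm by 85 mm) begins 54 mm behind the grasp point. The pads swing forward as they close: fully open they stand 13 mm farther back than shut.
Start: joints at [1.004, 0.313, 0.046, 1.304, 0, 1.431], TCP at [0.238, 0.523, 0.231] pointing down, gripper open.
Joint ranges: [-2.76, 2.76], [-0.86, 1.69], [-1.03, 1.26], [-2.2, 2.34], [-1.47, 1.5], [-3.14, 3.14]. Speed limits (rad/s): [2.57, 2.57, 3.14, 3.14, 3.14, 3.14].

INTERFACE

Orientations are given as a 3x3 rotation matrix whose columns are the frame's x, y, z axes.
In Python, from plant import arm gives the robot as it stands. The module is installed in compiled form; this text tells all that it offers.
- The arm moves only by the tool jog_arm, never from a script. Its argument "rows" is a list that holds one entry, the list of rows, each a list of 4 numbers: the shift along the tool's x, y, z in cm, then the turn about the tool's z in degrees. A call has 1 to 5 rows; each row shifts and turns the commanded pose from where the row before left it, along the tool's axes as they then stand; what a row does not reach is not made up. A row lasts 1/10 s, in which the tool goes at most 50 mm and 8.59 degrees, less where a joint would pass 70% of its speed; a pose out of reach is approached as far as the arm can. A call is refused whole if a number of a shift passes 5 or a number of a turn 8.59, either way. A call with a gripper value outside its range is refused whole. "fingers" is the opening, from 0 (shut) to 1 (fully open), set as the call begins (left out, the last holds). The fingers move at their own pace and stop on an object; the grip force is fixed at half the most. Time passes only in rows, so rows that do not move let the fingers close. It gives the time, the measured TCP pose, the force and the opening at its end, in the units of the state.
- arm.get_state(): the state, without advancing time (a new reading comes with each control period).
- arm.read_camera(name): name is "scene" or "top" or "wrist"; returns a dict with "img" (420x560x3 uint8, red, green, blue), "fx", "fy", "cx", "cy" (pixels), "k1" (the pictures are not rectified: a ray, as slopes to the right and down, at radius r is drawn at 1 + k1 r^2 times it, then the intrinsics apply), "pose" (4x4, takes a point from camera to world coordinates); the wrist camera has in their place "hand_eye" (4x4, takes a point from camera to tool coordinates, whose origin is the TCP and whose axes are the flange's). Camera axes: x right, y down, z forward; pixel columns grow to the right and rows downward; lengths in m; the calibration is good to about 2 mm. A picture is of the moment at which its call begins: read the wrist's pose just before it. There is no depth.
- arm.hand_in(): hands the job in, once; it reports no verdict.
Trained networks look in a picture, given as the dict that the camera call returned (one of the last four; its "shot" number tells which), for a name from the list of things; names that differ only in an ending like _2 or _b are one class to them, and where a whole thing is asked for, a point or a joint stands for the part that bears it (a point fixed in the world has none). Each returns a list of dicts, best first, with "p" (0 to 1); they miss things now and then, are a little off and sometimes report something else, mostly with a low value. They report only what shows in the picture. A call takes as long as a camera call. They do not tell look-alikes from the thing itself.
- arm.spot_in(picture, label): "at" ([column, row] as shares, 0 to 1, of the picture: columns of its width, rows of its height, amid what is visible of it).
- arm.outline_of(picture, label): "region" (420x560 bool, what is visible of it) and "at" ([column, row] as shares, 0 to 1, of the picture: columns of its width, rows of its height, amid what is visible of it).
The state is a dict: "t": time; "joint_positions": joint angles; "dq": joint speeds; "joint_torque": joint torques, N m; "tool_pos": TCP position; "orientation": TCP orientation; "ft_force": force on the tool from outside, world axes, zero at the start; "torque": the same for the moment, N m; "opening": finger opening in m.
Only numpy, scipy, OpenCV 4.12 (cv2) and the standard library are available. Lean on these libraries where they do the work, as an engineer would, in place of code of your own. Each camera call takes 0.05 s, during which the arm holds its last target. There are 200 camera calls.

## Working session

There is one attempt and no reset: what is moved stays moved. The work goes in short steps, Python scripts to look and compute and a tool call to move; the robot and the scene stay as the last step left them, time stands still between calls to the robot, and variables do not carry over. Pictures are saved under pics/ and viewed, about 8 in all and at most 12, crops included, and the job is handed in when it is done.

Besides the shell and the picture viewer there is one more tool, called after "Emit:" as name([rows], argument=value, ...), one row to a line, values as JSON. jog_arm: Moves the arm, as the interface text tells. Its arguments: {"type":"object","properties":{"rows":{"type":"array","items":{"type":"array","items":{"type":"array","items":{"type":"number"}}}},"fingers":{"type":"number"}},"required":["rows"]}

```bash
mkdir -p pics; cat > h.py <<'E'
import numpy as np, cv2
from plant import arm
def ray(c,at,pose=None):
    u=at[0]*560;v=at[1]*420
    x,y=(u-c['cx'])/c['fx'],(v-c['cy'])/c['fy']
    rd=np.hypot(x,y);r=rd
    for _ in range(20): r=rd/(1+c['k1']*r*r)
    s=r/rd if rd>0 else 1
    P=c['pose'] if pose is None else pose
    P=np.array(P);d=P[:3,:3]@np.array([x*s,y*s,1]);return P[:3,3],d
def hit(c,at,z,pose=None):
    o,d=ray(c,at,pose);return o+d*(z-o[2])/d[2]
def proj(c,p,pose=None):
    P=np.array(c['pose'] if pose is None else pose);q=P[:3,:3].T@(np.array(p)-P[:3,3])
    x,y=q[0]/q[2],q[1]/q[2];k=1+c['k1']*(x*x+y*y)
    return c['fx']*x*k+c['cx'],c['fy']*y*k+c['cy']
def wpose(c,s):
    T=np.eye(4);T[:3,:3]=s['orientation'];T[:3,3]=s['tool_pos'];return T@np.array(c['hand_eye'])
def save(img,n): cv2.imwrite('pics/'+n,cv2.cvtColor(np.ascontiguousarray(img),cv2.COLOR_RGB2BGR))
E
python3 - <<'E'
from h import *
np.set_printoptions(precision=3,suppress=True)
s=arm.get_state();print(s['t'],s['tool_pos'],s['orientation'])
a=arm.read_camera('scene');b=arm.read_camera('top')
save(cv2.resize(np.vstack([a['img'],b['img']]),(448*1,672))[:, :] if 0 else np.hstack([cv2.resize(a['img'],(400,300)),cv2.resize(b['img'],(400,300))]),'0.png')
save(a['img'],'s.png');save(b['img'],'t.png')
for n,z in [('jar',.09),('lever_top',.133),('sleeve',.07),('slim_bottle',.148),('canister',.064),('beaker',.085),('specimen_pot',.07),('strip_box',.035),('jaw0',.128)]:
  for c,m in((a,'scene'),(b,'top')):
    for d in arm.spot_in(c,n)[:4]: print(n,m,round(d['p'],2),np.array(d['at'])*[560,420],hit(c,d['at'],z))
for c in(a,b):print(np.array(c['pose']))
E
```

```text
0.0 [0.238 0.523 0.23 ] [[-0.91   0.414 -0.001]
 [ 0.414  0.91  -0.002]
 [ 0.    -0.002 -1.   ]]
jar scene 0.93 [346.584 205.002] [0.489 0.13  0.09 ]
jar scene 0.7 [375.816 214.998] [0.506 0.211 0.09 ]
jar top 0.86 [219.688 261.198] [0.424 0.116 0.09 ]
jar top 0.64 [192.696 242.718] [0.479 0.198 0.09 ]
lever_top scene 0.85 [260.008 222.81 ] [ 0.693 -0.042  0.133]
lever_top top 0.64 [293.72  227.514] [ 0.52  -0.104  0.133]
lever_top top 0.4 [379.12  196.518] [ 0.613 -0.359  0.133]
sleeve scene 0.56 [257.096 227.304] [ 0.638 -0.071  0.07 ]
sleeve scene 0.35 [406.784 283.206] [0.708 0.311 0.07 ]
sleeve top 0.89 [285.096 232.218] [ 0.513 -0.081  0.07 ]
sleeve top 0.41 [192.08 199.5 ] [0.616 0.208 0.07 ]
slim_bottle scene 0.79 [364.616 242.718] [0.697 0.202 0.148]
slim_bottle top 0.61 [194.88  199.794] [0.6   0.184 0.148]
canister scene 0.82 [421.624 245.784] [0.558 0.338 0.064]
canister top 0.93 [155.008 226.296] [0.532 0.322 0.064]
canister top 0.22 [291.424 230.202] [ 0.52  -0.101  0.064]
beaker scene 0.76 [407.288 279.384] [0.711 0.309 0.085]
beaker scene 0.25 [154.504 216.594] [ 0.70
[... 323 characters left out ...]
rip_box top 0.63 [377.104 196.896] [ 0.631 -0.38   0.035]
strip_box top 0.38 [295.904 229.614] [ 0.525 -0.117  0.035]
jaw0 scene 0.5 [252.28 206.22] [ 0.631 -0.086  0.128]
jaw0 scene 0.47 [276.024 209.286] [ 0.623 -0.026  0.128]
jaw0 scene 0.47 [269.976 195.384] [ 0.571 -0.06   0.128]
jaw0 top 0.72 [296.688 228.606] [ 0.518 -0.113  0.128]
jaw0 top 0.55 [292.992 205.8  ] [ 0.586 -0.103  0.128]
jaw0 top 0.42 [282.296 223.902] [ 0.532 -0.071  0.128]
[[-0.322  0.558 -0.765  1.393]
 [ 0.946  0.208 -0.247  0.219]
 [ 0.022 -0.803 -0.595  0.727]
 [ 0.     0.     0.     1.   ]]
[[-0.001 -0.988  0.157  0.389]
 [-1.    -0.    -0.005 -0.037]
 [ 0.005 -0.157 -0.988  1.252]
 [ 0.     0.     0.     1.   ]]
```

View pics/t.png

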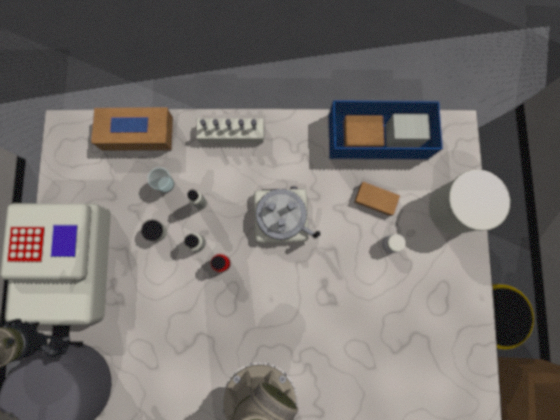

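View pics/s.png

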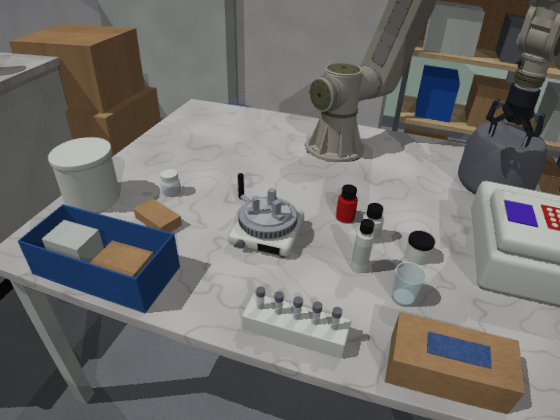

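The top picture shows the red jar at (220,262), a white jar at (192,242), the slim bottle at (195,198), the canister at (152,230) and the beaker at (162,180). The mixer is at (281,214), with its post at (317,234). Of the two jar candidates, the white one at (192,242) fits and the red one is the look-alike. I'll confirm that in an enlarged crop.

```bash
python3 - <<'E'
from h import *
np.set_printoptions(precision=3,suppress=True)
a=arm.read_camera('scene');b=arm.read_camera('top')
def crop(c,x,y,w,h,f): return cv2.resize(c['img'][y:y+h,x:x+w],None,fx=f,fy=f,interpolation=cv2.INTER_CUBIC)
top=np.hstack([crop(b,240,175,100,75,4),crop(b,140,165,100,75,4)])
bot=np.hstack([crop(a,220,165,100,75,4),crop(a,330,180,100,75,4)])
save(np.vstack([top,bot]),'c1.png')
for c,m in((a,'scene'),(b,'top')):
  for n,z in(('jar',.09),('lever_top',.093),('sleeve',.062)):
    for d in arm.outline_of(c,n)[:3]:
      r=d['region'];ys,xs=np.nonzero(r);col=c['img'][r].mean(0)
      print(m,n,round(d['p'],2),np.array(d['at'])*[560,420],xs.min(),xs.max(),ys.min(),ys.max(),r.sum(),col,hit(c,d['at'],z))
E
```

```text
scene jar 0.65 [346.192 204.792] 336 357 185 223 685 [82.345 23.064 22.952] [0.489 0.129 0.09 ]
scene jar 0.56 [375.704 217.014] 363 383 203 243 496 [72.236 73.137 71.909] [0.515 0.212 0.09 ]
scene lever_top 0.88 [258.384 225.792] 237 296 174 238 1124 [ 95.69   98.519 102.714] [ 0.658 -0.06   0.093]
scene sleeve 0.62 [258.608 226.59 ] 237 296 174 237 985 [ 94.37   97.393 102.075] [ 0.625 -0.071  0.062]
top jar 0.77 [194.376 243.306] 184 205 232 250 333 [88.114 86.48  82.48 ] [0.478 0.193 0.09 ]
top jar 0.53 [219.52  258.006] 211 230 254 271 283 [74.929 35.378 35.516] [0.434 0.116 0.09 ]
top jar 0.35 [195.888 200.718] 187 206 190 210 284 [88.423 86.898 82.616] [0.608 0.192 0.09 ]
top lever_top 0.68 [296.688 227.388] 257 320 189 239 947 [122.784 123.005 125.946] [ 0.526 -0.116  0.093]
top sleeve 0.68 [287.896 233.604] 256 320 190 239 906 [121.556 121.865 125.011] [ 0.51  -0.09   0.062]
```

View pics/c1.png

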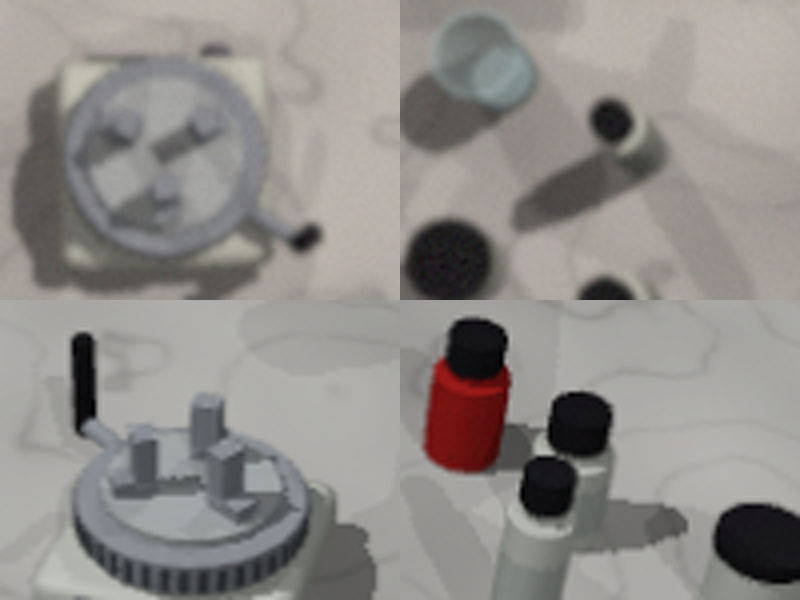

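```bash
python3 - <<'E'
from h import *
np.set_printoptions(precision=4,suppress=True)
a=arm.read_camera('scene');b=arm.read_camera('top')
p=lambda u,v:(u/560,v/420)
print('axis top',hit(b,p(281.2,214.5),.075),'scene',hit(a,p(220+191/4,165+(485-300)/4),.075))
print('post top',hit(b,p(317.5,233),.133),'scene',hit(a,p(220+83/4,165+(337-300)/4),.133))
print('jaws', [hit(b,p(240+x/4,175+y/4),.128) for x,y in((122,122),(208,122),(165,190))])
def tri(pa,pb):
    o1,d1=ray(a,pa);o2,d2=ray(b,pb);A=np.stack([d1,-d2],1);k=np.linalg.lstsq(A,o2-o1,rcond=None)[0]
    x,y=o1+k[0]*d1,o2+k[1]*d2;return (x+y)/2,np.linalg.norm(x-y)
print('cap', hit(b,p(191.5,241.5),.105), tri(p(330+(580-400)/4,180+(408-300)/4),p(191.5,241.5)))
# black cap centroid in top
im=b['img'].astype(int)
g=(im.max(2)<45).astype('uint8')
for n,(x0,y0,x1,y1) in dict(jarcap=(180,228,210,258),red=(208,250,235,275),post=(305,225,325,245),slim=(185,188,207,210)).items():
    ys,xs=np.nonzero(g[y0:y1,x0:x1]);print(n,xs.mean()+x0+.5,ys.mean()+y0+.5,xs.min()+x0,xs.max()+x0,ys.min()+y0,ys.max()+y0,len(xs),hit(b,p(xs.mean()+x0+.5,ys.mean()+y0+.5),{'jarcap':.105,'red':.105,'post':.1,'slim':.148}[n]))
E
```

```text
axis top [ 0.5677 -0.0694  0.075 ] scene [ 0.5707 -0.0658  0.075 ]
post top [ 0.5044 -0.1734  0.133 ] scene [ 0.5095 -0.1675  0.133 ]
jaws [array([ 0.5866, -0.0364,  0.128 ]), array([ 0.5866, -0.1   ,  0.128 ]), array([ 0.5359, -0.068 ,  0.128 ])]
cap [0.4818 0.1987 0.105 ] (array([0.4822, 0.2023, 0.0971]), np.float64(0.003835859249736613))
jarcap 191.67142857142858 241.4047619047619 186 197 236 246 105 [0.4821 0.1982 0.105 ]
red 218.2289719626168 263.1355140186916 212 223 257 268 107 [0.418  0.1178 0.105 ]
post 316.0 235.0 314 317 233 236 10 [ 0.5018 -0.1728  0.1   ]
slim 193.0 195.5 189 196 191 199 54 [0.6127 0.1898 0.148 ]
```

```bash
cat >> h.py <<'E'
def yaw(R): return np.degrees(np.arctan2(R[1,1],R[0,1]))  # of tool y
def plan(wps,step=4.0,tstep=8.0,s=None):
    """wps: (x,y,z,yaw_y deg); prints rounded rows from the current pose"""
    s=s or arm.get_state();p=np.array(s['tool_pos'])*100;R=np.array(s['orientation']);out=[]
    for x,y,z,w in wps:
        P=np.array([x,y,z])*100
        dw=(w-yaw(R)+180)%360-180
        n=int(max(np.ceil(np.linalg.norm(P-p)/step),np.ceil(abs(dw)/tstep),1))
        for i in range(n,0,-1):
            d=np.round(R.T@(P-p)/i,1);dw=(w-yaw(R)+180)%360-180;t=-round(dw/i,1)
            p=p+R@d;a=np.radians(t);c,sn=np.cos(a),np.sin(a);R=R@np.array([[c,-sn,0],[sn,c,0],[0,0,1]])
            out.append([float(v) for v in d]+[float(t)])
    for i in range(0,len(out),5): print('[['+','.join('[%g,%g,%g,%g]'%tuple(r) for r in out[i:i+5])+']]')
    print('end',p/100,yaw(R))
E
python3 - <<'E'
from h import *
plan([(.507,-.171,.21,-31)])
E
```

```text
[[[-2.8,-2.7,0.1,5.1],[-3,-2.5,0.1,5.1],[-3.2,-2.2,0.1,5.1],[-3.4,-1.9,0.1,5.1],[-3.6,-1.6,0.1,5.1]]]
[[[-3.7,-1.3,0.1,5.1],[-3.8,-0.9,0.1,5.1],[-3.9,-0.6,0.1,5.1],[-3.9,-0.2,0.1,5.1],[-3.9,0.1,0.1,5.1]]]
[[[-3.9,0.5,0.1,5.1],[-3.9,0.8,0.1,5.1],[-3.8,1.1,0.1,5],[-3.6,1.5,0.1,5.1],[-3.5,1.8,0.1,5]]]
[[[-3.3,2.1,0.2,5.1],[-3.2,2.3,0.1,5],[-2.9,2.6,0.2,5.1],[-2.7,2.9,0.1,5]]]
end [ 0.50706254 -0.17128538  0.21026337] -30.951341008353193
```

Emit:
jog_arm([
  [[-2.8,-2.7,0.1,5.1],[-3,-2.5,0.1,5.1],[-3.2,-2.2,0.1,5.1],[-3.4,-1.9,0.1,5.1],[-3.6,-1.6,0.1,5.1]],
], fingers=0.42)

```text
t: 2.0
tool_pos: [0.3084, 0.34, 0.2264]
orientation: [[-0.641, 0.768, 0.001], [0.768, 0.641, 0.0], [-0.0, 0.001, -1.0]]
ft_force: [0.5, 1.2, 0.5]
opening: 0.0359
```

Emit:
jog_arm([
  [[-3.7,-1.3,0.1,5.1],[-3.8,-0.9,0.1,5.1],[-3.9,-0.6,0.1,5.1],[-3.9,-0.2,0.1,5.1],[-3.9,0.1,0.1,5.1]],
])

```text
t: 2.5
tool_pos: [0.3796, 0.1574, 0.2216]
orientation: [[-0.248, 0.969, 0.001], [0.969, 0.248, 0.0], [-0.0, 0.001, -1.0]]
ft_force: [1.2, -0.7, 0.5]
opening: 0.0361
```

Emit:
jog_arm([
  [[-3.9,0.5,0.1,5.1],[-3.9,0.8,0.1,5.1],[-3.8,1.1,0.1,5],[-3.6,1.5,0.1,5.1],[-3.5,1.8,0.1,5]],
])

```text
t: 3.0
tool_pos: [0.4514, -0.0263, 0.2165]
orientation: [[0.19, 0.982, 0.001], [0.982, -0.19, 0.0], [0.0, 0.001, -1.0]]
ft_force: [0.0, 0.8, 0.3]
opening: 0.0359
```

Emit:
jog_arm([
  [[-3.3,2.1,0.2,5.1],[-3.2,2.3,0.1,5],[-2.9,2.6,0.2,5.1],[-2.7,2.9,0.1,5],[0,0,0,0]],
])

```text
t: 3.5
tool_pos: [0.5087, -0.1757, 0.2096]
orientation: [[0.519, 0.854, 0.001], [0.854, -0.519, -0.002], [-0.001, 0.002, -1.0]]
ft_force: [-0.2, 0.2, 0.5]
opening: 0.0358
```

```bash
python3 - <<'E'
from h import *
np.set_printoptions(precision=4,suppress=True)
s=arm.get_state();c=arm.read_camera('wrist');T=wpose(c,s)
print(s['t'],s['tool_pos'],yaw(np.array(s['orientation'])),s['opening'],s['joint_positions'])
img=c['img'].copy()
def mark(p,col):
    u,v=proj(c,p,T); cv2.circle(img,(int(u),int(v)),4,col,1);print(p,u,v)
mark((.507,-.171,.133),(0,255,0));mark((.569,-.068,.082),(255,0,0))
for d in arm.spot_in(c,'lever_top')[:2]:print(d,hit(c,d['at'],.1,T))
t=np.array(s['tool_pos']);mark(tuple(t),(255,255,0))
save(img,'w1.png')
E
```

```text
3.5 [ 0.5087 -0.1757  0.2096] -31.296960243657832 0.035803771374576306 [-0.4813  0.2477 -0.0957  1.2256 -0.0008  1.6357]
(0.507, -0.171, 0.133) 271.6679666039008 218.2166230350454
(0.569, -0.068, 0.082) 271.32976802975975 57.50846787956161
{'at': [0.482, 0.3017], 'p': 0.89} [ 0.5396 -0.1143  0.1   ]
(np.float64(0.508679104905496), np.float64(-0.1757109282522627), np.float64(0.20963965715569355)) 276.80517513641513 267.2601893455155
```

View pics/w1.png

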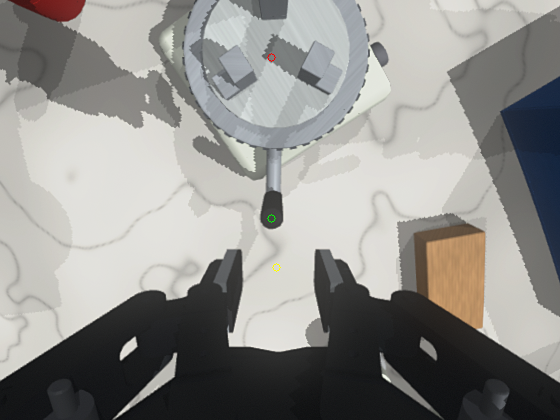

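The picture shows the post top at (271,217), right on the predicted mark, so the post estimate is good. The jaws are at (238,65), (320,62) and (275,5). Next I lower the fingers around the post.

```bash
python3 - <<'E'
from h import *
A=np.array([.5685,-.069])
th0=np.degrees(np.arctan2(-.171-A[1],.507-A[0]));print(th0)
W=[(.507,-.171,.1,-31)]
plan(W,step=3)
s=arm.get_state();s=dict(s);s['tool_pos']=[.507,-.171,.1]
print('arc');ths=np.linspace(th0,-43,25)[1:]
plan([(A[0]+.122*np.cos(np.radians(t)),A[1]+.122*np.sin(np.radians(t)),.1,t+90) for t in ths],step=4,s=s)
E
```

```text
-121.08750532348
[[[0,-0,2.7,-0],[0,-0,2.8,-0],[0,-0,2.7,-0],[0.1,-0,2.8,-0]]]
end [ 0.5072968  -0.17104097  0.09984409] -31.01891997705104
arc
[[[-0.3,0.7,-0,-3.2],[0,0.7,-0,-3.2],[0.1,0.7,-0,-3.3],[-0,0.7,-0,-3.2],[0,0.7,-0,-3.3]]]
[[[0,0.7,-0,-3.3],[0.1,0.7,-0,-3.2],[-0,0.6,-0,-3.3],[-0,0.7,-0,-3.2],[0,0.7,-0,-3.3]]]
[[[0,0.7,-0,-3.2],[0,0.7,-0,-3.3],[0.1,0.7,-0,-3.2],[-0,0.7,-0,-3.3],[0,0.7,-0,-3.2]]]
[[[0,0.7,-0,-3.3],[0,0.7,-0,-3.2],[0.1,0.7,-0,-3.3],[-0,0.7,-0,-3.3],[0,0.7,-0,-3.2]]]
[[[0,0.6,-0,-3.3],[0.1,0.7,-0,-3.2],[-0,0.7,-0,-3.3],[-0,0.7,-0,-3.2]]]
end [ 0.65746594 -0.15226103  0.09989603] 46.98107074800862
```

Emit:
jog_arm([
  [[0.1,-0.1,2.7,0],[0.1,-0.1,2.8,0],[0.1,0,2.7,0],[0.1,0,2.7,0],[0,0,0,0]],
])

```text
t: 4.1
tool_pos: [0.5043, -0.164, 0.0982]
orientation: [[0.512, 0.859, -0.006], [0.859, -0.512, 0.003], [-0.0, -0.007, -1.0]]
ft_force: [-0.2, 0.1, -0.1]
opening: 0.036
```

Emit:
jog_arm([
  [[-0.2,0.7,0,-3.2],[0,0.7,0,-3.2],[0,0.7,0,-3.3],[0,0.7,0,-3.2],[0,0.7,0,-3.3]],
])

```text
t: 4.6
tool_pos: [0.5357, -0.1814, 0.1023]
orientation: [[0.251, 0.968, -0.005], [0.968, -0.251, 0.001], [0.0, -0.005, -1.0]]
ft_force: [-6.7, 1.3, 0.4]
opening: 0.0359
```

Emit:
jog_arm([
  [[0,0.7,0,-3.2],[0.1,0.7,0,-3.2],[0,0.7,0,-3.3],[0,0.7,0,-3.2],[0,0.7,0,-3.3]],
])

```text
t: 5.1
tool_pos: [0.5703, -0.1873, 0.1023]
orientation: [[-0.028, 1.0, -0.005], [1.0, 0.028, -0.002], [-0.002, -0.005, -1.0]]
ft_force: [-6.9, -5.7, 0.1]
opening: 0.0355
```

```bash
python3 - <<'E'
from h import *
np.set_printoptions(precision=4,suppress=True)
s=arm.get_state();A=np.array([.5685,-.069]);d=np.array(s['tool_pos'][:2])-A
th=np.degrees(np.arctan2(d[1],d[0]));print(s['t'],s['tool_pos'],s['ft_force'],s['opening'],np.linalg.norm(d),th,yaw(np.array(s['orientation'])))
plan([(A[0]+.122*np.cos(np.radians(t)),A[1]+.122*np.sin(np.radians(t)),.1,t+90) for t in np.linspace(th,-42,16)[1:]],s=s)
E
```

```text
5.1 [ 0.5703 -0.1873  0.1023] [-6.9021 -5.7252  0.1009] 0.03550081391785951 0.11828723089264748 -89.13966276299135 1.5889920114500666
[[[-0.4,0.7,0.2,-2.4],[0.1,0.6,0,-3.2],[-0,0.7,0,-3.1],[-0,0.7,0,-3.1],[0,0.6,0,-3.2]]]
[[[0,0.7,0,-3.1],[0,0.7,0,-3.2],[0.1,0.6,0,-3.1],[-0,0.7,-0,-3.2],[-0,0.7,-0,-3.1]]]
[[[0,0.7,-0,-3.1],[0,0.6,-0,-3.2],[0.1,0.7,-0,-3.1],[-0,0.7,-0,-3.2],[-0,0.6,-0,-3.1]]]
end [ 0.6589 -0.1508  0.0998] 47.98961942794658
```

Emit:
jog_arm([
  [[-0.4,0.7,0.1,-2.4],[0,0.6,0,-3.2],[0,0.7,0,-3.1],[0,0.7,0,-3.1],[0,0.6,0,-3.2]],
])

```text
t: 5.6
tool_pos: [0.6035, -0.1858, 0.1014]
orientation: [[-0.286, 0.958, -0.004], [0.958, 0.286, 0.0], [0.002, -0.004, -1.0]]
ft_force: [-6.3, 0.6, 0.1]
opening: 0.0361
```

Emit:
jog_arm([
  [[0,0.7,0,-3.1],[0,0.7,0,-3.2],[0.1,0.6,0,-3.1],[0,0.7,0,-3.2]],
])

```text
t: 6.0
tool_pos: [0.6284, -0.1764, 0.1015]
orientation: [[-0.488, 0.873, -0.004], [0.873, 0.488, -0.002], [0.0, -0.004, -1.0]]
ft_force: [-6.2, -4.2, -2.3]
opening: 0.0363
```

```bash
python3 - <<'E'
from h import *
np.set_printoptions(precision=4,suppress=True)
s=arm.get_state();A=np.array([.5685,-.069]);d=np.array(s['tool_pos'][:2])-A
R=np.array(s['orientation']);th=np.degrees(np.arctan2(d[1],d[0]));print(s['t'],s['tool_pos'],R.T@s['ft_force'],s['opening'],np.linalg.norm(d),th,yaw(R))
plan([(A[0]+.122*np.cos(np.radians(t)),A[1]+.122*np.sin(np.radians(t)),.1,t+90) for t in np.linspace(th,-42,6)[1:]],s=s)
E
```

```text
6.0 [ 0.6284 -0.1764  0.1015] [-0.6769 -7.4276  2.2889] 0.03633894071812189 0.12294330760465912 -60.85490124499394 29.193484353781024
[[[0.1,0.8,0.1,-3.7],[0,0.8,0,-3.8],[0.1,0.8,0,-3.8],[-0,0.8,0,-3.7],[0,0.8,0,-3.8]]]
end [ 0.6592 -0.1509  0.1003] 47.99362887144177
```

Emit:
jog_arm([
  [[0.1,0.8,0,-3.7],[0,0.8,0,-3.8],[0,0.7,0,-3.8],[0,0.5,0,-2]],
])

```text
t: 6.4
tool_pos: [0.652, -0.1608, 0.1015]
orientation: [[-0.675, 0.738, -0.002], [0.738, 0.675, -0.003], [-0.001, -0.004, -1.0]]
ft_force: [-2.5, -7.2, -3.1]
opening: 0.036
```

Emit:
jog_arm([
  [[0,0.3,0,0],[0,0.2,0,0]],
])

```text
t: 6.6
tool_pos: [0.6562, -0.1576, 0.1017]
orientation: [[-0.674, 0.739, -0.001], [0.739, 0.674, -0.004], [-0.002, -0.003, -1.0]]
ft_force: [-2.7, -6.5, -3.4]
opening: 0.036
```

```bash
python3 - <<'E'
from h import *
np.set_printoptions(precision=4,suppress=True)
s=arm.get_state();A=np.array([.5685,-.069]);d=np.array(s['tool_pos'][:2])-A
R=np.array(s['orientation']);th=np.degrees(np.arctan2(d[1],d[0]));print(s['t'],s['tool_pos'],R.T@s['ft_force'],s['opening'],np.linalg.norm(d),th,yaw(R))
E
```

```text
6.6 [ 0.6562 -0.1576  0.1017] [-2.9524 -6.3484  3.4192] 0.03602049073940229 0.12468705965100733 -45.29170757838756 42.35790512203989
```

Not at the stop yet; I'll creep on.

Emit:
jog_arm([
  [[0,0.3,0,-1.5],[0,0.2,0,-1.5]],
])

```text
t: 6.8
tool_pos: [0.6596, -0.1541, 0.1017]
orientation: [[-0.712, 0.702, -0.001], [0.702, 0.712, -0.003], [-0.001, -0.003, -1.0]]
ft_force: [-3.2, -5.0, -3.1]
opening: 0.0358
```

Emit:
jog_arm([
  [[0,0.2,0,-1],[0,0.2,0,-1]],
])

```text
t: 7.0
tool_pos: [0.6624, -0.1512, 0.1017]
orientation: [[-0.736, 0.677, -0.001], [0.677, 0.736, -0.003], [-0.001, -0.003, -1.0]]
ft_force: [-3.1, -5.8, -1.9]
opening: 0.0355
```

Emit:
jog_arm([
  [[0,0.2,0,-1],[0,0.1,0,-1]],
])

```text
t: 7.2
tool_pos: [0.663, -0.1499, 0.1017]
orientation: [[-0.759, 0.652, -0.004], [0.652, 0.759, -0.005], [-0.0, -0.006, -1.0]]
ft_force: [-8.3, -10.4, 1.1]
opening: 0.0355
```

Emit:
jog_arm([
  [[0,0.2,0,0],[0,0.1,0,0]],
])

```text
t: 7.4
tool_pos: [0.6631, -0.1498, 0.1016]
orientation: [[-0.757, 0.653, -0.008], [0.653, 0.757, -0.009], [0.0, -0.012, -1.0]]
ft_force: [-13.6, -16.1, 2.0]
opening: 0.036
```

Emit:
jog_arm([
  [[0,-0.5,0,0],[0,-0.4,-0.5,0],[0,0,-3,0],[0,0,-4,0],[0,0,-3,0]],
])

```text
t: 7.9
tool_pos: [0.6618, -0.1518, 0.2094]
orientation: [[-0.76, 0.65, 0.003], [0.65, 0.76, -0.0], [-0.003, 0.002, -1.0]]
ft_force: [0.8, 0.9, 0.1]
opening: 0.0357
```

```bash
python3 - <<'E'
from h import *
plan([(.54,-.08,.26,0)])
E
```

```text
[[[2,-0.4,-0.7,7.1],[1.9,-0.6,-0.7,7.1],[1.8,-0.8,-0.7,7],[1.7,-1,-0.8,7.1],[1.6,-1.3,-0.7,7]]]
[[[1.5,-1.4,-0.8,7.1],[1.2,-1.6,-0.7,7]]]
end [ 0.54035788 -0.08016919  0.25997586] 0.026801257790954165
```

```bash
python3 - <<'E'
from h import *
plan([(.5685,-.125,.26,0)])
E
```

```text
[[[1.3,-0.6,-0.7,7.1],[1.2,-0.7,-0.7,7.1],[1.1,-0.9,-0.7,7],[0.9,-1,-0.7,7.1],[0.8,-1.1,-0.8,7]]]
[[[0.7,-1.2,-0.7,7.1],[0.6,-1.2,-0.8,7]]]
end [ 0.56869763 -0.12491038  0.26008827] 0.026801257790954165
```

Emit:
jog_arm([
  [[1.3,-0.6,-0.7,7.1],[1.2,-0.7,-0.7,7.1],[1.1,-0.9,-0.7,7],[0.9,-1,-0.7,7.1],[0.8,-1.1,-0.8,7]],
], fingers=1)

```text
t: 8.4
tool_pos: [0.594, -0.1329, 0.2433]
orientation: [[-0.239, 0.971, 0.002], [0.971, 0.239, 0.0], [-0.0, 0.002, -1.0]]
ft_force: [0.0, 0.1, 0.6]
opening: 0.0852
```

Emit:
jog_arm([
  [[0.7,-1.2,-0.7,7.1],[0.6,-1.2,-0.8,7],[0,0,0,0],[0,0,0,0]],
])

```text
t: 8.8
tool_pos: [0.569, -0.1252, 0.2577]
orientation: [[-0.003, 1.0, 0.003], [1.0, 0.003, -0.001], [-0.001, 0.003, -1.0]]
ft_force: [-0.2, 0.0, -0.3]
opening: 0.0854
```

```bash
python3 - <<'E'
from h import *
np.set_printoptions(precision=4,suppress=True)
s=arm.get_state();c=arm.read_camera('wrist');T=wpose(c,s)
print(s['t'],s['tool_pos'],yaw(np.array(s['orientation'])),s['opening'],s['joint_positions'])
np.savez('w2.npz',T=T,img=c['img'],**{k:c[k] for k in('fx','fy','cx','cy','k1')})
img=c['img'].copy();A=(.5685,-.069)
def ring(r,z,col):
    for a in np.arange(0,6.28,.1):
        u,v=proj(c,(A[0]+r*np.cos(a),A[1]+r*np.sin(a),z),T)
        if 0<=u<560 and 0<=v<420: cv2.circle(img,(int(u),int(v)),1,col,-1)
ring(.06,.082,(255,0,0));ring(.078,.075,(0,255,0))
for k in(60,180,300):
  for r in(.04,.07):
    u,v=proj(c,(A[0]+r*np.cos(np.radians(k)),A[1]+r*np.sin(np.radians(k)),.128),T);cv2.circle(img,(int(u),int(v)),2,(255,255,0),-1)
save(img,'w2.png')
plan([(.482,.142,.26,0)])
E
```

```text
8.8 [ 0.569  -0.1252  0.2577] 0.1677329053089752 0.08536720320218638 [-0.3546  0.3208  0.1208  1.3681  0.0004  1.2133]
[[[3.3,-1.1,-0,0],[3.4,-1.1,-0,0],[3.3,-1.1,-0.1,0],[3.4,-1.1,-0,0],[3.3,-1.1,-0.1,0]]]
[[[3.4,-1,-0,0],[3.3,-1.1,-0.1,0.1],[3.4,-1,-0,0]]]
end [0.4825 0.1424 0.2598] 0.02881103428362054
```

View pics/w2.png

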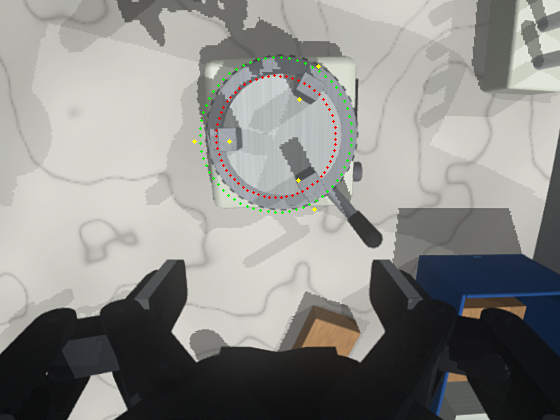

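```bash
python3 - <<'E'
from h import *
c=dict(np.load('w2.npz'));T=c['T'];f=4;x0,y0=190,45
im=cv2.resize(c['img'][y0:250,x0:390],None,fx=4,fy=4,interpolation=cv2.INTER_CUBIC)[:600]
A=(.5735,-.068)
def pt(p,col):
    u,v=proj(c,p,T);q=(int((u+.0-x0)*4),int((v-y0)*4));cv2.circle(im,q,2,col,-1)
for a in np.arange(0,6.28,.08):
    for r,z,col in((.06,.082,(255,0,0)),(.078,.075,(0,255,0))): pt((A[0]+r*np.cos(a),A[1]+r*np.sin(a),z),col)
for k in(60,180,300):
  e=np.array([np.cos(np.radians(k)),np.sin(np.radians(k))]);n=np.array([-e[1],e[0]])
  for w in np.arange(-10,11,2.5): pt((*(A+e*.04+n*w/1000),.128),(255,255,0))
save(im,'c2.png')
E
```

```text
(no output)
```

View pics/c2.png

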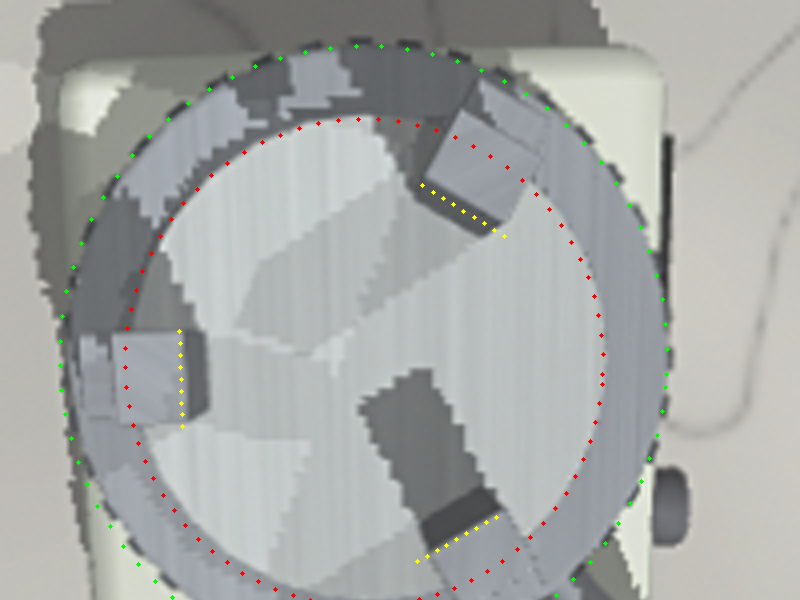

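Six pictures viewed. The overlay fits to within 2 mm and the jaws are fully open. The axis comes out at (0.5745, -0.0665) with yaw about 0. Now to the jar.

Emit:
jog_arm([
  [[3.3,-1.1,0,0],[3.4,-1.1,0,0],[3.3,-1.1,-0.1,0],[3.4,-1.1,0,0],[3.3,-1.1,-0.1,0]],
])

```text
t: 9.35
tool_pos: [0.5134, 0.0427, 0.2577]
orientation: [[-0.001, 1.0, -0.001], [1.0, 0.001, 0.0], [0.0, -0.001, -1.0]]
ft_force: [-0.0, 0.3, -0.6]
opening: 0.085
```

Emit:
jog_arm([
  [[3.4,-1,0,0],[3.3,-1.1,-0.1,0.1],[3.4,-1,0,0],[0,0,0,0],[0,0,0,0]],
])

```text
t: 9.85
tool_pos: [0.4829, 0.1432, 0.259]
orientation: [[-0.001, 1.0, -0.0], [1.0, 0.001, -0.0], [-0.0, -0.0, -1.0]]
ft_force: [-1.0, 0.1, 0.2]
opening: 0.0854
```

```bash
python3 - <<'E'
from h import *
np.set_printoptions(precision=4,suppress=True)
s=arm.get_state();c=arm.read_camera('wrist');T=wpose(c,s)
print(s['t'],s['tool_pos'],yaw(np.array(s['orientation'])))
for d in arm.outline_of(c,'jar')[:3]:
    ys,xs=np.nonzero(d['region']);print(d['p'],np.array(d['at'])*[560,420],xs.min(),xs.max(),ys.min(),ys.max(),c['img'][d['region']].mean(0))
u0,v0=map(int,proj(c,(.483,.199,.105),T));print(u0,v0)
g=(c['img'].max(2)<50);n,l,st,ce=cv2.connectedComponentsWithStats(g.astype('uint8'))
for i in range(1,n):
    if st[i][4]>150: print(st[i],ce[i],hit(c,((ce[i][0]+.5)/560,(ce[i][1]+.5)/420),.105,T))
img=c['img'].copy()
for r,z,col in((.021,.105,(0,255,0)),(.028,.072,(255,255,0))):
  for a in np.arange(0,6.28,.2):
    u,v=proj(c,(.483+r*np.cos(a),.199+r*np.sin(a),z),T);cv2.circle(img,(int(u),int(v)),1,col,-1)
save(img,'w3.png')
E
```

```text
9.85 [0.4829 0.1432 0.259 ] 0.04762348052420509
0.84 [281.904 135.618] 257 309 108 160 [105.1056 105.6475 102.3675]
0.56 [226.576 207.312] 198 252 177 237 [87.1331 55.7524 54.7075]
277 140
[    0   260   560   160 47523] [287.518  366.3828] [ 0.4956 -0.0585  0.105 ]
```

View pics/w3.png

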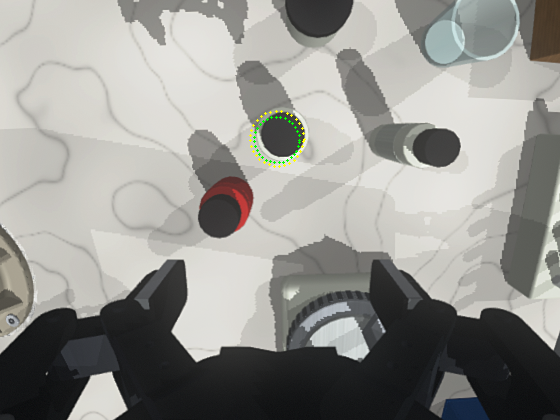

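The wrist view shows the white jar with its black cap at (282,135), and the red look-alike at (222,205), which I leave alone. The slim bottle is at (435,147). From this view the jar is at (0.4875, 0.203).

```bash
python3 - <<'E'
from h import *
plan([(.4875,.203,.17,0),(.4875,.203,.075,0)],step=3.2)
E
```

```text
[[[1.5,0.1,2.2,-0],[1.5,0.1,2.2,-0],[1.6,0.1,2.2,-0.1],[1.5,0.1,2.3,-0],[0,0,3.2,-0]]]
[[[0,0,3.1,-0],[0,0,3.2,-0]]]
end [0.48726108 0.20293913 0.07496274] -0.02915454048295487
```

Emit:
jog_arm([
  [[1.5,0.1,2.2,0],[1.5,0.1,2.2,0],[1.6,0.1,2.2,-0.1],[1.5,0.2,2.3,0],[0,0,3,0]],
])

```text
t: 10.45
tool_pos: [0.4896, 0.2038, 0.14]
orientation: [[0.001, 1.0, 0.002], [1.0, -0.001, 0.001], [0.001, 0.002, -1.0]]
ft_force: [-0.1, -0.4, -0.2]
opening: 0.0853
```

Emit:
jog_arm([
  [[0,0,3,0],[0,0,2,0],[0,0,1.5,0],[0,0,0,0]],
])

```text
t: 10.85
tool_pos: [0.4867, 0.2018, 0.0728]
orientation: [[0.003, 1.0, -0.005], [1.0, -0.003, -0.001], [-0.001, -0.005, -1.0]]
ft_force: [-0.5, -0.1, 0.8]
opening: 0.0854
```

Emit:
jog_arm([
  [[0,0,0,0],[0,0,0,0],[0,0,0,0],[0,0,0,0],[0,0,0,0]],
], fingers=0)

```text
t: 11.35
tool_pos: [0.4886, 0.2036, 0.0766]
orientation: [[0.001, 1.0, 0.002], [1.0, -0.001, 0.0], [0.0, 0.002, -1.0]]
ft_force: [-1.5, -0.4, 6.5]
opening: 0.0406
```

```bash
python3 - <<'E'
from h import *
s=arm.get_state();print(s['t'],s['tool_pos'],s['opening'],s['ft_force'])
z=s['tool_pos'][2]
plan([(.4875,.203,z+.12,0),(.5745,-.0665,z+.12,0),(.5745,-.0665,z+.082+.01,0)],step=4)
E
```

```text
11.35 [0.48864758 0.20362221 0.07664524] 0.04057735298528327 [-1.50917547 -0.35731235  6.54868843]
[[[-0,-0,-3,-0],[-0,-0,-3,-0],[-0,-0,-3,-0],[-0.1,-0.1,-3,-0],[-3.4,1.1,0,-0]]]
[[[-3.4,1.1,0,-0],[-3.4,1.1,0,-0],[-3.3,1.1,0,-0],[-3.4,1.1,0,-0],[-3.3,1.1,0,-0]]]
[[[-3.4,1.1,0,-0],[-3.3,1,0,-0],[-0,0,2.8,-0]]]
end [ 0.57421978 -0.06648303  0.16873518] -0.045225156776811715
```

Emit:
jog_arm([
  [[0,0,-2,0],[0,0,-3.5,0],[0,0,-3.5,0],[0,0,-3.5,0],[0,0,-3,0]],
])

```text
t: 11.85
tool_pos: [0.4878, 0.2036, 0.2323]
orientation: [[0.001, 1.0, 0.001], [1.0, -0.001, 0.0], [0.0, 0.001, -1.0]]
ft_force: [0.6, 0.2, -1.5]
opening: 0.0408
```

Emit:
jog_arm([
  [[-3,1,0,0],[-3.4,1.1,0,0],[-3.4,1.1,0,0],[-3.4,1.1,0,0],[-3.4,1.1,0,0]],
])

```text
t: 12.35
tool_pos: [0.5418, 0.0362, 0.2303]
orientation: [[0.0, 1.0, 0.0], [1.0, -0.0, 0.0], [0.0, 0.0, -1.0]]
ft_force: [1.4, 0.0, -1.6]
opening: 0.0402
```

```bash
python3 - <<'E'
from h import *
s=arm.get_state();print(s['t'],s['tool_pos'],s['opening'],s['ft_force'])
plan([(.5745,-.0665,.237,0)],step=3)
E
```

```text
12.35 [0.54176105 0.03621006 0.23032223] 0.04021806665773105 [ 1.43115875  0.01280136 -1.62841143]
[[[-2.6,0.8,-0.2,-0],[-2.6,0.8,-0.2,-0],[-2.5,0.8,-0.1,-0],[-2.6,0.9,-0.2,-0]]]
end [ 0.57471007 -0.06680685  0.23731341] -0.027822418109676495
```

Emit:
jog_arm([
  [[-2.6,0.8,-0.2,0],[-2.6,0.8,-0.2,0],[-2.4,0.8,-0.1,0],[-1.5,0.5,0,0],[0,0,0,0]],
])

```text
t: 12.85
tool_pos: [0.571, -0.0553, 0.2349]
orientation: [[0.003, 1.0, -0.0], [1.0, -0.003, -0.0], [-0.0, -0.0, -1.0]]
ft_force: [1.0, -0.6, -1.6]
opening: 0.0406
```

Emit:
jog_arm([
  [[0,0,0,0],[0,0,0,0]],
])

```text
t: 13.05
tool_pos: [0.5701, -0.0526, 0.2352]
orientation: [[-0.0, 1.0, -0.0], [1.0, 0.0, 0.001], [0.001, -0.0, -1.0]]
ft_force: [-0.5, -0.0, -1.1]
opening: 0.0402
```

```bash
python3 - <<'E'
from h import *
s=arm.get_state();print(s['t'],s['tool_pos'],s['opening'],s['ft_force'])
plan([(.5745,-.0665,s['tool_pos'][2],0),(.5745,-.0665,.0766+.082+.006,0)],step=3)
a=arm.read_camera('scene');b=arm.read_camera('top')
def crop(c,x,y,w,h,f): return cv2.resize(c['img'][y:y+h,x:x+w],None,fx=f,fy=f,interpolation=cv2.INTER_CUBIC)
save(np.hstack([crop(a,220,130,100,120,4),crop(b,235,165,100,120,4)]),'c3.png')
E
```

```text
13.05 [ 0.57014704 -0.0526058   0.23522816] 0.04016394679541022 [-0.46022641 -0.04961277 -1.11644474]
[[[-1.4,0.4,-0,0],[0,0,2.4,0],[0,0,2.3,0],[0,0,2.4,0]]]
end [ 0.57411532 -0.0665659   0.16421852] 0.0056675806521936396
```

View pics/c3.png

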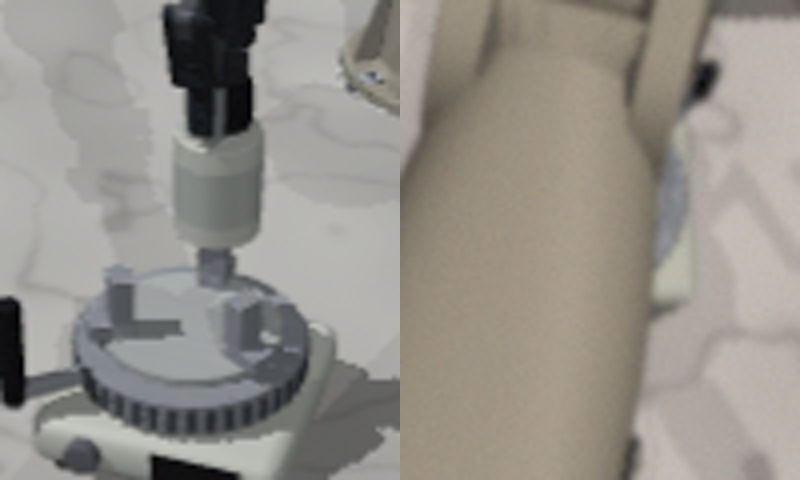

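The jar hangs upright in the grip at scene crop (218,185), above the open chuck. I centre it and lower it.

Emit:
jog_arm([
  [[-1.4,0.4,0,0],[0,0,2,0],[0,0,2,0],[0,0,1.8,0],[0,0,0,0]],
])

```text
t: 13.65
tool_pos: [0.573, -0.0676, 0.1747]
orientation: [[0.001, 1.0, -0.005], [1.0, -0.001, 0.001], [0.001, -0.005, -1.0]]
ft_force: [-0.4, -0.3, -1.4]
opening: 0.0403
```

Emit:
jog_arm([
  [[0,0,0.5,0],[0,0,0.3,0],[0,0,0,0]],
])

```text
t: 13.95
tool_pos: [0.5749, -0.0677, 0.1697]
orientation: [[0.001, 1.0, 0.001], [1.0, -0.001, -0.0], [-0.0, 0.001, -1.0]]
ft_force: [-0.9, -0.3, -1.5]
opening: 0.0405
```

Emit:
jog_arm([
  [[0,0,0.2,0],[0,0,0,0]],
])

```text
t: 14.15
tool_pos: [0.5747, -0.0677, 0.1675]
orientation: [[0.001, 1.0, 0.001], [1.0, -0.001, -0.0], [-0.0, 0.001, -1.0]]
ft_force: [-0.5, -0.3, -1.2]
opening: 0.0404
```

Emit:
jog_arm([
  [[0,0,0.3,0],[0,0,0.3,0],[0,0,0,0]],
])

```text
t: 14.45
tool_pos: [0.5742, -0.0675, 0.1607]
orientation: [[0.001, 1.0, -0.001], [1.0, -0.001, 0.0], [0.0, -0.001, -1.0]]
ft_force: [-0.2, -0.1, -2.2]
opening: 0.0406
```

Emit:
jog_arm([
  [[0,0,0.1,0],[0,0,0,0]],
])

```text
t: 14.65
tool_pos: [0.5745, -0.0676, 0.1602]
orientation: [[0.001, 1.0, -0.0], [1.0, -0.001, 0.0], [0.0, -0.0, -1.0]]
ft_force: [0.1, -0.5, -2.2]
opening: 0.0403
```

Emit:
jog_arm([
  [[0,0,0.1,0],[0,0,0,0]],
])

```text
t: 14.85
tool_pos: [0.5745, -0.0676, 0.1592]
orientation: [[0.001, 1.0, -0.0], [1.0, -0.001, 0.0], [0.0, -0.0, -1.0]]
ft_force: [-0.3, 1.2, -1.2]
opening: 0.0406
```

Emit:
jog_arm([
  [[0,0,0.1,0],[0,0,0,0]],
])

```text
t: 15.05
tool_pos: [0.5747, -0.0677, 0.1588]
orientation: [[0.001, 1.0, 0.001], [1.0, -0.001, -0.0], [-0.0, 0.001, -1.0]]
ft_force: [-1.5, -0.5, 1.7]
opening: 0.0404
```

Emit:
jog_arm([
  [[0,0,0.1,0],[0,0,0,0]],
])

```text
t: 15.25
tool_pos: [0.5747, -0.0677, 0.1587]
orientation: [[0.001, 1.0, 0.001], [1.0, -0.001, -0.0], [-0.0, 0.001, -1.0]]
ft_force: [-2.7, -0.1, 7.6]
opening: 0.0404
```

Contact with the floor. Releasing.

Emit:
jog_arm([
  [[0,0,-0.1,0],[0,0,0,0],[0,0,0,0],[0,0,0,0],[0,0,0,0]],
], fingers=1)

```text
t: 15.75
tool_pos: [0.5745, -0.0676, 0.1581]
orientation: [[0.001, 1.0, -0.0], [1.0, -0.001, 0.0], [0.0, -0.0, -1.0]]
ft_force: [-0.8, -0.8, 0.1]
opening: 0.0851
```

Emit:
jog_arm([
  [[0,0,-1,0],[0,0,-3,0],[0,0,-4,0],[0,0,-3,0],[-3,0,0,0]],
])

```text
t: 16.25
tool_pos: [0.5768, -0.096, 0.2747]
orientation: [[-0.003, 1.0, 0.009], [1.0, 0.003, -0.002], [-0.002, 0.009, -1.0]]
ft_force: [-0.0, 0.7, -0.5]
opening: 0.0855
```

```bash
python3 - <<'E'
from h import *
s=arm.get_state();print(s['t'],s['tool_pos'],s['opening'],s['ft_force'])
A=np.array([.5745,-.0665]);th=-.85
P=A+.125*np.array([np.cos(th),np.sin(th)]);print('post',P)
plan([(A[0],A[1]-.065,.275,0)],step=3.5)
E
```

```text
16.25 [ 0.57675104 -0.09601668  0.274685  ] 0.08545798934745262 [-0.04745359  0.69338338 -0.49224321]
post [ 0.65699789 -0.16041005]
[[[-1.8,-0.1,-0,0.1],[-1.7,-0.1,-0,0.1]]]
end [ 0.57483717 -0.13102141  0.27472399] -0.009730971084202724
```

Emit:
jog_arm([
  [[-1.8,-0.1,0,0.1],[-1.7,0,0,0],[0,0,0,0]],
], fingers=0.42)

```text
t: 16.55
tool_pos: [0.5735, -0.1346, 0.2685]
orientation: [[0.005, 1.0, 0.0], [1.0, -0.005, -0.0], [-0.0, 0.0, -1.0]]
ft_force: [-0.5, 0.8, -0.4]
opening: 0.0439
```

```bash
python3 - <<'E'
from h import *
s=arm.get_state();c=arm.read_camera('wrist');T=wpose(c,s);a=arm.read_camera('scene')
img=c['img'].copy();A=(.5745,-.0665)
for r,z,col in((.028,.154,(255,255,0)),(.021,.187,(0,255,0))):
  for t in np.arange(0,6.28,.2):
    u,v=proj(c,(A[0]+r*np.cos(t),A[1]+r*np.sin(t),z),T);cv2.circle(img,(int(u),int(v)),1,col,-1)
u,v=proj(c,(.657,-.159,.133),T);cv2.circle(img,(int(u),int(v)),3,(255,0,0),-1)
crop=lambda i,x,y,w,h:cv2.resize(i[y:y+h,x:x+w],(400,400))
save(np.hstack([crop(img,190,40,210,210),crop(a['img'],220,135,110,110)]),'c4.png')
print(s['t'],s['tool_pos'],s['opening'])
plan([(.657,-.159,.22,41),(.657,-.159,.1,41)],step=3.5)
E
```

```text
16.55 [ 0.57346919 -0.13456721  0.26845318] 0.04392832729453674
[[[-0.4,1.4,0.8,-6.9],[-0.6,1.3,0.8,-6.9],[-0.8,1.3,0.8,-6.9],[-0.9,1.1,0.8,-6.8],[-1,1.1,0.8,-6.9]]]
[[[-1.2,0.9,0.8,-6.8],[0,-0,3,-0],[0,-0,3,-0],[0,-0,3,-0],[0,-0,3,-0]]]
end [ 0.65734995 -0.15911509  0.10011399] 40.99643013164687
```

View pics/c4.png

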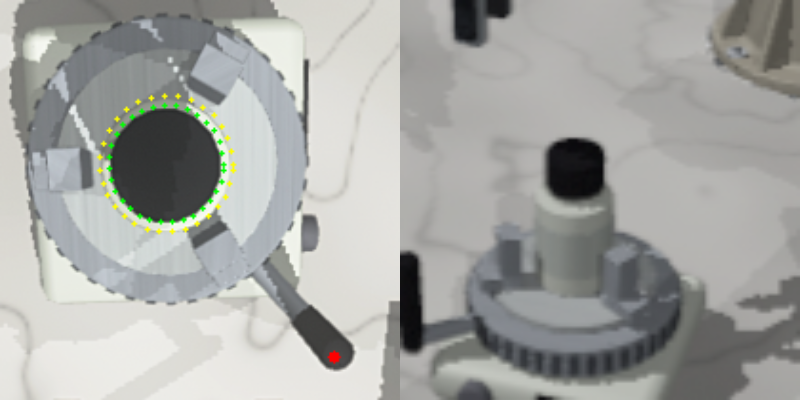

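The jar stands upright and centred between the open jaws. The post is on its mark at crop (334,357). I go back to the post.

Emit:
jog_arm([
  [[-0.4,1.4,0.8,-6.9],[-0.6,1.3,0.8,-6.9],[-0.8,1.3,0.8,-6.9],[-0.9,1.1,0.8,-6.8],[-1,1.1,0.8,-6.9]],
])

```text
t: 17.15
tool_pos: [0.6438, -0.1531, 0.2278]
orientation: [[-0.568, 0.823, -0.001], [0.823, 0.568, 0.001], [0.001, -0.0, -1.0]]
ft_force: [-0.3, -0.3, 0.4]
opening: 0.0358
```

Emit:
jog_arm([
  [[-1.2,0.9,0.8,-6.8],[0,0,1,0],[0,0,0,0],[0,0,0,0]],
])

```text
t: 17.55
tool_pos: [0.6568, -0.1582, 0.2101]
orientation: [[-0.656, 0.755, -0.001], [0.755, 0.656, 0.001], [0.001, -0.001, -1.0]]
ft_force: [0.7, 0.4, -0.3]
opening: 0.0361
```

```bash
python3 - <<'E'
from h import *
s=arm.get_state();print(s['t'],s['tool_pos'],s['opening'],s['ft_force'],yaw(np.array(s['orientation'])))
plan([(.657,-.159,.1,41)],step=3)
E
```

```text
17.55 [ 0.65678381 -0.15817923  0.21005368] 0.03610799698796328 [ 0.65748055  0.40679454 -0.3100604 ] 40.98301825128811
[[[-0,-0,2.8,-0],[-0,-0,2.7,-0],[-0,-0,2.8,-0],[-0.1,-0,2.7,-0]]]
end [ 0.65729072 -0.158858    0.10005239] 40.98301825128811
```

Emit:
jog_arm([
  [[0,0,2.7,0],[0,0,2.7,0],[0,0,2.7,0],[0,0,2.7,0],[0,0,0,0]],
])

```text
t: 18.05
tool_pos: [0.6546, -0.1578, 0.099]
orientation: [[-0.656, 0.755, -0.006], [0.755, 0.656, 0.002], [0.006, -0.003, -1.0]]
ft_force: [-0.8, 0.6, -0.6]
opening: 0.0359
```

```bash
python3 - <<'E'
from h import *
s=arm.get_state();A=np.array([.5745,-.0665]);d=np.array(s['tool_pos'][:2])-A
th=np.degrees(np.arctan2(d[1],d[0]));print(s['tool_pos'],s['ft_force'],np.linalg.norm(d),th)
plan([(A[0]+.124*np.cos(np.radians(t)),A[1]+.124*np.sin(np.radians(t)),.1,t+90) for t in np.linspace(th,-100,16)[1:]],s=s)
E
```

```text
[ 0.65459889 -0.15776254  0.0990064 ] [-0.80676173  0.58860656 -0.5752739 ] 0.12142768348755367 -48.72737089134345
[[[-0.2,-0.7,-0.1,3.1],[-0,-0.8,0,3.5],[0,-0.7,0,3.4],[0,-0.8,0,3.4],[0.1,-0.7,0,3.4]]]
[[[-0,-0.7,0,3.4],[-0,-0.8,0,3.4],[0,-0.7,0,3.5],[0,-0.7,0,3.4],[0.1,-0.8,0,3.4]]]
[[[-0,-0.7,0,3.4],[0,-0.8,0,3.4],[0,-0.7,0,3.5],[0,-0.7,0.1,3.4],[0.1,-0.8,-0,3.4]]]
end [ 0.55287591 -0.18827134  0.09957209] -10.00779030193457
```

Emit:
jog_arm([
  [[-0.2,-0.7,0,3.1],[0,-0.8,0,3.5],[0,-0.7,0,3.4],[0,-0.8,0,3.4],[0.1,-0.7,0,3.4]],
])

```text
t: 18.55
tool_pos: [0.6302, -0.1801, 0.1045]
orientation: [[-0.409, 0.913, 0.006], [0.913, 0.409, 0.0], [-0.002, 0.005, -1.0]]
ft_force: [7.3, 1.5, -3.9]
opening: 0.036
```

Emit:
jog_arm([
  [[0,-0.7,0,3.4],[0,-0.8,0,3.4],[0,-0.7,0,3.5],[0,-0.7,0,3.4],[0,-0.8,0,3.4]],
])

```text
t: 19.05
tool_pos: [0.5954, -0.1915, 0.1047]
orientation: [[-0.122, 0.993, 0.006], [0.993, 0.122, -0.0], [-0.001, 0.006, -1.0]]
ft_force: [6.5, -0.1, -5.0]
opening: 0.036
```

```bash
python3 - <<'E'
from h import *
s=arm.get_state();A=np.array([.5745,-.0665]);d=np.array(s['tool_pos'][:2])-A;R=np.array(s['orientation'])
th=np.degrees(np.arctan2(d[1],d[0]));print(s['t'],s['tool_pos'],R.T@s['ft_force'],np.linalg.norm(d),th,yaw(R))
plan([(A[0]+.124*np.cos(np.radians(t)),A[1]+.124*np.sin(np.radians(t)),.1,t+90) for t in np.linspace(th,-109,11)[1:]],s=s)
E
```

```text
19.05 [ 0.59541927 -0.19147548  0.10470939] [-0.85886845  6.43490189  5.05684093] 0.1267141946781412 -80.49752798921938 7.008996547872994
[[[0.3,-0.6,0.5,0.4],[-0,-0.6,-0,2.8],[-0,-0.7,-0,2.9],[0,-0.6,-0,2.8],[0,-0.6,-0,2.9]]]
[[[0,-0.6,-0.1,2.8],[0.1,-0.6,0,2.9],[-0,-0.6,0,2.8],[-0,-0.7,0,2.9],[-0,-0.6,0,2.8]]]
end [ 0.5339159  -0.18362457  0.10030968] -18.99152550818985
```

Emit:
jog_arm([
  [[0.2,-0.6,0.2,1.5],[0,-0.6,0,2.8],[0,-0.7,0,2.9],[0,-0.6,0,2.8],[0,-0.6,0,2.9]],
])

```text
t: 19.55
tool_pos: [0.5654, -0.1926, 0.1042]
orientation: [[0.103, 0.995, 0.009], [0.995, -0.103, -0.004], [-0.003, 0.01, -1.0]]
ft_force: [6.2, -2.2, -0.8]
opening: 0.0361
```

Emit:
jog_arm([
  [[0,-0.6,0,2.8],[0.1,-0.6,0,2.9],[0,-0.6,0,2.8]],
])

```text
t: 19.85
tool_pos: [0.5479, -0.1899, 0.1042]
orientation: [[0.25, 0.968, 0.009], [0.968, -0.25, -0.006], [-0.003, 0.01, -1.0]]
ft_force: [5.5, -4.9, -1.0]
opening: 0.0359
```

```bash
python3 - <<'E'
from h import *
s=arm.get_state();A=np.array([.5745,-.0665]);d=np.array(s['tool_pos'][:2])-A;R=np.array(s['orientation'])
th=np.degrees(np.arctan2(d[1],d[0]));print(s['t'],s['tool_pos'],R.T@s['ft_force'],np.linalg.norm(d),th,yaw(R))
plan([(A[0]+.124*np.cos(np.radians(t)),A[1]+.124*np.sin(np.radians(t)),.1,t+90) for t in np.linspace(th,-114,11)[1:]],s=s)
E
```

```text
19.85 [ 0.54787005 -0.18986069  0.10420809] [-3.35312649  6.50819362  1.08293986] 0.12620227321571442 -102.18155223572865 -14.456409280781873
[[[0.2,-0.3,0.4,-1.1],[0,-0.2,0,1.2],[0,-0.3,0,1.2],[0,-0.2,0,1.2],[0,-0.3,0,1.1]]]
[[[0,-0.2,0,1.2],[0,-0.3,0,1.2],[0,-0.3,-0,1.2],[0,-0.2,-0,1.2],[0,-0.3,-0,1.1]]]
end [ 0.52369078 -0.18000356  0.09992821] -23.956911402416846
```

Emit:
jog_arm([
  [[0.1,-0.3,0.1,1],[0,-0.3,0,1.2],[0,-0.3,0,1.2],[0,-0.3,0,1.2]],
])

```text
t: 20.25
tool_pos: [0.5367, -0.1859, 0.1036]
orientation: [[0.326, 0.945, 0.009], [0.945, -0.326, -0.006], [-0.003, 0.011, -1.0]]
ft_force: [5.1, -5.9, 1.1]
opening: 0.0358
```

Emit:
jog_arm([
  [[0,-0.3,0,1.2],[0,-0.2,0,1.2]],
])

```text
t: 20.45
tool_pos: [0.5322, -0.1844, 0.1036]
orientation: [[0.365, 0.931, 0.01], [0.931, -0.365, -0.007], [-0.003, 0.012, -1.0]]
ft_force: [6.5, -6.6, -1.1]
opening: 0.0359
```

Emit:
jog_arm([
  [[0,-0.2,0,1],[0,-0.2,0,1]],
])

```text
t: 20.65
tool_pos: [0.5304, -0.1834, 0.1037]
orientation: [[0.397, 0.918, 0.013], [0.918, -0.397, -0.007], [-0.001, 0.015, -1.0]]
ft_force: [13.1, -7.8, -5.8]
opening: 0.0357
```

Jaws meet the jar where expected (force about 15 N at TCP angle -110.6°). A last push.

Emit:
jog_arm([
  [[0,-0.2,0,0],[0,0,0,0]],
])

```text
t: 20.85
tool_pos: [0.5294, -0.1832, 0.1037]
orientation: [[0.396, 0.918, 0.015], [0.918, -0.396, -0.008], [-0.002, 0.017, -1.0]]
ft_force: [13.0, -7.6, -5.9]
opening: 0.036
```

Emit:
jog_arm([
  [[0,-0.1,0,0],[0,0,0,0]],
])

```text
t: 21.05
tool_pos: [0.5291, -0.1831, 0.1037]
orientation: [[0.396, 0.918, 0.016], [0.918, -0.396, -0.009], [-0.002, 0.018, -1.0]]
ft_force: [15.7, -9.4, -8.2]
opening: 0.036
```

Emit:
jog_arm([
  [[0,-0.2,0,0],[0,0,0,0]],
])

```text
t: 21.25
tool_pos: [0.5281, -0.1829, 0.1037]
orientation: [[0.396, 0.918, 0.017], [0.918, -0.396, -0.01], [-0.002, 0.019, -1.0]]
ft_force: [17.4, -11.1, -10.5]
opening: 0.036
```

Emit:
jog_arm([
  [[0,-0.1,0,0],[0,0,0,0]],
])

```text
t: 21.45
tool_pos: [0.5278, -0.1828, 0.1037]
orientation: [[0.397, 0.918, 0.018], [0.918, -0.396, -0.01], [-0.002, 0.021, -1.0]]
ft_force: [19.8, -10.3, -11.0]
opening: 0.0358
```

Clamped with about 22 N. I back off to mid-gap, then rise.

Emit:
jog_arm([
  [[0,0.6,0,0],[0,0.7,0,0],[0,0,0,0],[0,0,0,0]],
])

```text
t: 21.85
tool_pos: [0.5321, -0.1832, 0.1009]
orientation: [[0.395, 0.919, 0.003], [0.919, -0.395, -0.002], [-0.0, 0.004, -1.0]]
ft_force: [3.4, -2.1, 3.3]
opening: 0.036
```

```bash
python3 - <<'E'
from h import *
s=arm.get_state();R=np.array(s['orientation']);print(s['tool_pos'],R.T@s['ft_force'],yaw(R))
E
```

```text
[ 0.53207185 -0.18315849  0.10091724] [-0.54095727  3.97192367 -3.27212427] -23.267093309269
```

Emit:
jog_arm([
  [[0,0.4,0,0],[0,0.3,0,0],[0,0,0,0]],
])

```text
t: 22.15
tool_pos: [0.5367, -0.185, 0.0988]
orientation: [[0.395, 0.919, -0.001], [0.919, -0.395, 0.001], [0.0, -0.002, -1.0]]
ft_force: [-0.0, 0.6, -0.6]
opening: 0.0356
```

Emit:
jog_arm([
  [[0,0,0,0]],
])

```text
t: 22.25
tool_pos: [0.5366, -0.185, 0.0988]
orientation: [[0.395, 0.919, -0.001], [0.919, -0.395, 0.001], [0.0, -0.002, -1.0]]
ft_force: [0.4, -0.5, 0.4]
opening: 0.0362
```

Free of the post. I rise and move aside for a last look.

Emit:
jog_arm([
  [[0,0,-3,0],[0,0,-4,0],[0,0,-4,0],[0,0,-4,0],[0,0,-2,0]],
])

```text
t: 22.75
tool_pos: [0.5378, -0.1856, 0.273]
orientation: [[0.395, 0.919, 0.004], [0.919, -0.395, -0.002], [-0.0, 0.004, -1.0]]
ft_force: [0.3, -0.1, -0.7]
opening: 0.0357
```

Emit:
jog_arm([
  [[0,0,0,0],[0,0,0,0],[0,0,0,0]],
])

```text
t: 23.05
tool_pos: [0.5363, -0.1849, 0.2674]
orientation: [[0.395, 0.919, -0.003], [0.919, -0.395, 0.002], [0.0, -0.003, -1.0]]
ft_force: [0.9, 0.6, -0.5]
opening: 0.0362
```

```bash
python3 - <<'E'
from h import *
s=arm.get_state();c=arm.read_camera('wrist');T=wpose(c,s);a=arm.read_camera('scene')
img=c['img'].copy();A=np.array((.5745,-.0665))
for t in np.arange(0,6.28,.2):
    u,v=proj(c,(A[0]+.021*np.cos(t),A[1]+.021*np.sin(t),.187),T);cv2.circle(img,(int(u),int(v)),1,(0,255,0),-1)
for q in(1.0,1.05,1.1):
    u,v=proj(c,(*(A+.125*np.array([np.cos(-.85-q),np.sin(-.85-q)])),.133),T);cv2.circle(img,(int(u),int(v)),2,(255,0,0),-1);print(q,u,v)
print(s['t'],s['tool_pos'],s['ft_force'])
crop=lambda i,x,y,w,h:cv2.resize(i[y:y+h,x:x+w],(400,400))
save(np.hstack([crop(img,140,0,280,280),crop(a['img'],220,135,110,110)]),'c5.png')
E
```

```text
1.0 282.1097689903829 203.99876513617906
1.05 275.34773424542294 204.66918392237918
1.1 268.5659980329822 205.0105052968756
23.05 [ 0.53631538 -0.18492057  0.2673782 ] [ 0.86666963  0.60427084 -0.51150855]
```

View pics/c5.png

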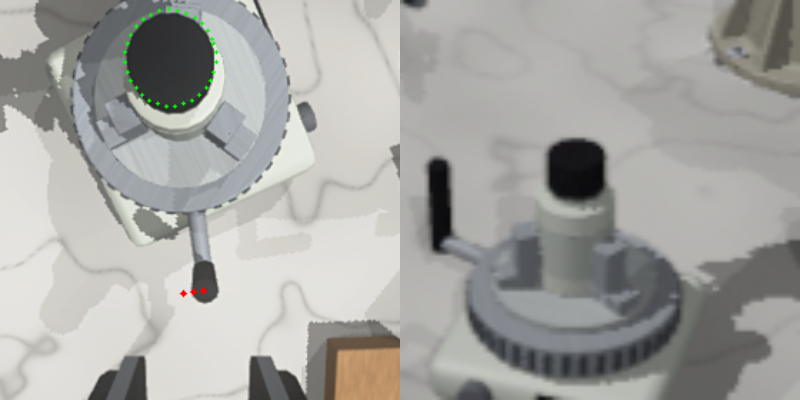

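```bash
python3 -c "
from plant import arm
print(arm.hand_in())"
```

```text
the job is handed in; nothing more can be done
None
```

The job is handed in at about 23 s of the 69 s allowed. I swung the lever to its open stop, where 21 N moved it no further. I then stood the white jar on the chuck floor by its cap and let go, and swung the lever the other way until the jaws met the jar, finishing with a push of about 22 N.

**Last checks:** The closing pictures show the jar upright and centred between the jaws. The lever stands at about 1.0 rad, and the gripper is clear of everything with a force reading near zero. The red look-alike and the other things on the bench were not touched.

**Not checked:** I did not tug the jar to test the clamp. That it is tight rests on the push force and the lever angle. While I backed off, the fingers still pressed the post with about 4 N over the first 4 to 5 mm. I took that as the arm flexing back rather than the clamp loosening.

**Disagreements:** My first fixed-camera estimates of the chuck and jar were about 6 mm off the close-up wrist camera. I used the wrist values, which agreed with the given lever length.

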